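Snap the sprung cap into the bathroom jar and put the jar back on the glass shelf

ROBOT

A 7-joint arm with a two-finger parallel gripper is mounted at the origin on the work surface. World frame = base frame: x ahead of the robot, y to its left, z up, the work surface at z = 0. Lengths are in m, angles in rad, forces in N, time in s.
With the tool pointing down it reaches from about 0.425 to 0.95 m from the base axis. Payload 4.7 kg.
Tool frame: the origin (TCP) lies midway between the tips of the shut fingers; the grasp point (between the pads) lies 19 mm behind it; z points along the fingers, y is the line along which they close (so a half turn about z gives the same grasp; the last joint's range is limited). The gripper opens to 85 mm and grips with 20 to 120 N. Pads are 22 mm wide; open, the fingers measure 114 mm over their backs; the gripper's body (76 mm by 85 mm) begins 54 mm behind the grasp point. The pads swing forward as they close: fully open they stand 13 mm farther back than shut.
Start: joints at [1.226, 0.469, -0.049, 1.532, 0.024, 1.141, -0.082], TCP at [0.21, -0.642, 0.231] pointing down, gripper open.
Joint ranges: [-2.59, 2.59], [-0.33, 1.99], [-1.39, 1.29], [0.1, 2.45], [-1.04, 4.18], [0.21, 1.99], [-2.66, 2.66]. Speed limits (rad/s): [2.57, 2.57, 3.14, 3.14, 3.14, 3.14, 3.14].

INTERFACE

Orientations are given as a unit quaternion [w, x, y, z].
In Python, from plant import manip, viewer, sign_off gives the robot as it stands.
- The arm moves only by the tool send_rows, never from a script. Its argument "motion" is a list of rows, each a list of 7 numbers: the shift along the tool's x, y, z in cm, then the turn, a rotation vector about the tool's x, y, z in degrees, then the closure, from -1 (fully open) to 1 (shut), so that 0 is half open. A call has exactly 10 rows; each row is the pose to reach, as a shift and turn from the pose commanded when the call began, along the tool's axes at that moment; what a row does not reach only later rows make up. A row lasts 1/8 s, in which the tool goes at most 62.5 mm and 10.7 degrees, less where a joint would pass 70% of its speed; a pose out of reach is approached as far as the arm can. A call with a gripper value outside its range is refused whole. The fingers move at their own pace and stop on an object; "newtons" is the grip in N (left out, the last holds). Time passes only in rows, so rows that repeat a pose let the fingers close, or fill a call up. It gives the time, the measured TCP pose, the force, the opening and the grip force at its end, in the units of the state.
- manip.get_obs(): the state, without advancing time (a new reading comes with each control period).
- viewer.grab_frame(name): name is "scene" or "top"; returns the picture (420x560x3 uint8, red, green, blue); there is no depth.
- viewer.calibration(name): a dict with "K" (3x3 intrinsics, pixels), "world_from_camera" (4x4, takes a point from camera to world coordinates). Camera axes: x right, y down, z forward; pixel columns grow to the right and rows downward; lengths in m; the calibration is good to about 2 mm. A picture is of the moment at which its call begins. calibration takes no time and is no camera call.
- sign_off(): hands the job in; it is judged then, once.
The state is a dict: "time": time; "joint_positions": joint angles; "joint_vel": joint speeds; "joint_efforts": joint torques, N m; "eef_pos": TCP position; "tool_rot": TCP orientation; "contact_force": force on the tool from outside, world axes, zero at the start; "moment": the same for the moment, N m; "opening": opening from 0.0 (shut) to 1.0 (fully open); "finger_force": force on a finger pad.
Only numpy, scipy, OpenCV 4.12 (cv2) and the standard library are available. Lean on these libraries where they do the work, as an engineer would, in place of code of your own. Each camera call takes 0.05 s, during which the arm holds its last target. There are 200 camera calls.

TASK

The open frosted jar on the worktop has lost its dust cap: squeeze the cap's two white tabs together, sit the cap squarely on the jar's rim while the jar still stands on the worktop, and let go so that the tabs spring out under the lip. Then take the capped jar by its body and set it down gently, upright and wholly on the cork coaster on the glass shelf, and let go. Leave everything else where it is, and don't tip or drop the jar.

Things in the scene. Friction and masses are not known exactly. Their poses are not given: they have to be found in the camera images.
- jar: Open jar of pale frosted glass, round, 60 mm outside diameter, 70 mm tall, about 0.28 kg, standing loose and upright on the worktop. Its mouth is 45 mm in diameter; the rim is an inward lip, flat on top (70 mm above the base) and 5 mm thick, over a hollow 55 mm wide. Origin: centre of its underside; z up.
- jar_rim (a point): Centre of the jar's mouth, level with the top of the rim (70 mm above the jar's origin).
- cap: Sprung cap, about 46 g, lying right way up on the worktop: navy disc 56 mm wide, 3.5 mm thick, top face 14.5 mm above the origin, with a boss 20 mm wide below on which it stands, and two white tabs facing each other along the cap's y axis. Seated, the disc lies on the rim, origin 59 mm above the jar's origin; any turn about the vertical fits. Origin: centre of the boss's foot; z up.
- cap_ears (a point): On the cap's axis, midway between the tabs' upright ears, 26 mm above the cap's origin. Each ear stands on the disc, 12 mm wide (x), 3 mm thick, top 36 mm above the cap's origin. Over their outer faces the ears measure 43.4 mm free and 30.4 mm fully pinched. Pinch with 15 to 30 N to bring both tabs to their stops, and carry the cap so.
- cap_teeth (a point): On the cap's axis, 3 mm above the cap's origin, level with the tabs' teeth below the disc. Each tooth is 8 mm wide, 1 to 5 mm above the origin, square edged: 51 mm over both when free (too wide for the 45 mm mouth; it cannot be pushed in), 38 mm fully pinched.
- tab_a (a joint): Tab on the cap's +y side: 0 m free (sprung fully out), 0.0065 m pinched in to its stop. Its spring resists with about 3 N when free and 7.5 N at the stop.
- tab_b (a joint): Tab on the cap's -y side: the same values and spring as tab_a.
- coaster: Brown cork coaster, a disc 84 mm in diameter and 4 mm thick, fixed on the glass shelf, the empty place in the row of things there. Origin: centre of its underside, on the glass; its top is 4 mm higher (44 mm above the worktop).
- shelf: Low greenish glass shelf 120 mm deep (x) by 460 mm long (y), fixed on short steel feet; glass top 40 mm above the worktop; a thin low rail runs along its far edge. Four places in a row along y, 105 mm apart, hold coaster, tumbler, screw-lid jar and tin in any order. Origin: on the worktop under its middle.
- tumbler: White ceramic tumbler, 64 mm in diameter, 85 mm tall, on the shelf; leave alone. Origin: centre of its underside.
- screwjar: Small pale green glass jar with a metal screw lid, 54 mm in diameter, 55 mm tall, on the shelf; leave alone. Origin: centre of its underside.
- tin: Flat aluminium tin, 62 mm in diameter, 26 mm tall, on the shelf; leave alone. Origin: centre of its underside.
- toothbrush: Green toothbrush 185 mm long, 17 mm high at its head, lying on the worktop in front of the shelf; leave alone. Origin: middle of its underside; x along it.
- clipper: Steel nail clipper 58 mm long and 12 mm wide, lying on the worktop between jar and cap; leave alone. Origin: middle of its underside; x along it.
- soapdish: Blue dish 90 by 120 mm with a cream bar of soap, 32 mm tall in all, on one side of the worktop; leave alone. Origin: middle of its underside.
- comb: Black comb 150 mm long (y), 30 mm wide, 5 mm thick, on the worktop; leave alone. Origin: middle of its underside.
There are look-alikes about, which are no part of the job. Leave any purple or yellow look-alike of the jar alone.

How it is judged:
By the outcome, as a careful person would: the job done as asked, in the order asked, and still so for the second after the job is handed in, with the robot touching nothing.
It also fails if it takes over 64 s, if anything falls off the work surface, if the arm or the gripper's body presses on something with over 40 N, if the wrist force passes 120 N, or if a joint passes its speed limit or range.

## Working session

There is one attempt and no reset: what is moved stays moved. The work goes in short steps, Python scripts to look and compute and a tool call to move; the robot and the scene stay as the last step left them, time stands still between calls to the robot, and variables do not carry over. Pictures are saved under pics/ and viewed, at most 10 in all, crops included, and the job is handed in when it is done.

Besides the shell and the picture viewer there is one more tool, called after "Emit:" as name(argument=value, ...) on one line, values as JSON. send_rows: Moves the arm, as the interface text tells. Its arguments: {"type":"object","properties":{"motion":{"type":"array","items":{"type":"array","items":{"type":"number"}}},"newtons":{"type":"number"}},"required":["motion"]}

```bash
mkdir -p pics; ls
cat > h.py <<'E'
import numpy as np, cv2
from plant import manip, viewer, sign_off
def cal(n):
    c=viewer.calibration(n); return np.array(c["K"]),np.array(c["world_from_camera"])
def px2w(n,u,v,z):
    K,T=cal(n); d=T[:3,:3]@np.linalg.solve(K,[u,v,1.]); o=T[:3,3]
    return o+d*(z-o[2])/d[2]
def w2px(n,p):
    K,T=cal(n); q=K@(T[:3,:3].T@(np.array(p)-T[:3,3])); return q[:2]/q[2]
def grab(n,f,crop=None,s=1):
    im=np.array(viewer.grab_frame(n))
    if crop: a,b,c,d=crop; im=im[b:d,a:c]
    im=cv2.resize(im,None,fx=s,fy=s,interpolation=cv2.INTER_CUBIC)
    cv2.imwrite("pics/"+f,im[...,::-1]); return im
E
python3 - <<'E'
from h import *
a=viewer.grab_frame("scene");b=viewer.grab_frame("top")
cv2.imwrite("pics/a.png",a[...,::-1]);cv2.imwrite("pics/b.png",b[...,::-1])
o=manip.get_obs();print(o["eef_pos"],o["tool_rot"],o["time"],o["contact_force"])
for n in("scene","top"):print(cal(n))
E
```

```text
pics
[ 0.20950029 -0.64110189  0.23034662] [-8.88549575e-04  9.87555476e-01  1.57268449e-01 -1.67818646e-04] 0.1 [ 0.34727708 -0.69066645  0.221735  ]
(array([[406.59060033,   0.        , 288.96085834],
       [  0.        , 406.59060033, 201.68476717],
       [  0.        ,   0.        ,   1.        ]]), array([[-0.32329522,  0.53067872, -0.78349238,  1.23943103],
       [ 0.94626558,  0.1744261 , -0.2723178 ,  0.24226725],
       [-0.00785174, -0.82943091, -0.55855413,  0.58118695],
       [ 0.        ,  0.        ,  0.        ,  1.        ]]))
(array([[413.79032971,   0.        , 278.78803527],
       [  0.        , 413.79032971, 206.95880407],
       [  0.        ,   0.        ,   1.        ]]), array([[ 0.01254065, -0.98232898,  0.18674182,  0.34557442],
       [-0.99988924, -0.01381668, -0.00553311,  0.0024165 ],
       [ 0.00801548, -0.18665174, -0.98239344,  0.99432147],
       [ 0.        ,  0.        ,  0.        ,  1.        ]]))
```

View pics/a.png

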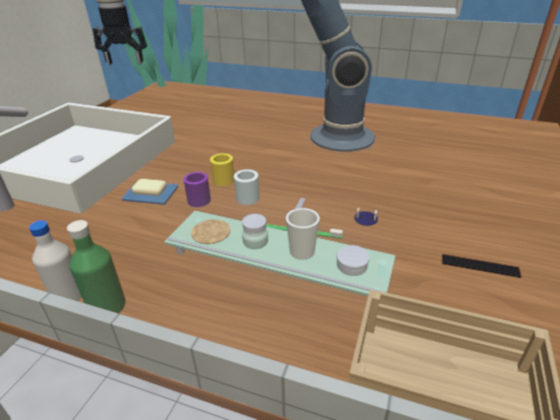

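View pics/b.png

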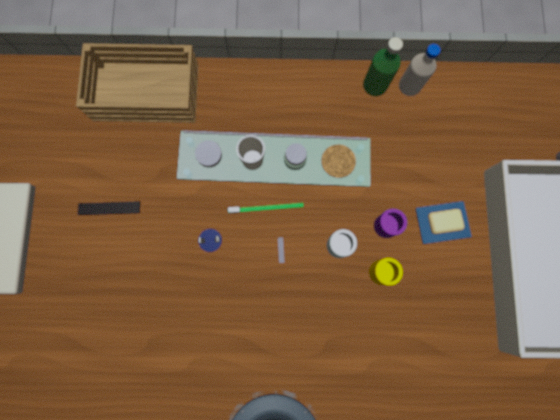

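The top view shows three jar-like things: the frosted white jar (343,243), purple (391,223) and yellow (388,271). I choose the frosted one. The navy cap is at (209,240) and the cork coaster at (338,161), the end place on the shelf. I'll check them in a close crop.

Run:
```python
from h import *
a=viewer.grab_frame("top");s=viewer.grab_frame("scene")
R=lambda im,u,v,w=32:cv2.resize(im[v-w:v+w,u-w:u+w],(384,288) if 0 else (296,296),interpolation=cv2.INTER_CUBIC)
g=np.vstack([np.hstack([R(a,209,240,20),R(a,343,243)]),np.hstack([R(s,367,216,20),R(a,338,161)])])
cv2.imwrite("pics/c.png",g[...,::-1])
for n,u,v,z in [("top",209,240,.0145),("top",343,243,.07),("top",338,161,.044),("scene",246,178,.07),("scene",367,217,.0145),("scene",210,231,.044),("top",391,223,.07),("top",388,271,.07),("top",281,250,0),("top",296,153,.095)]:print(n,u,v,px2w(n,u,v,z).round(4))
```

```text
top 209 240 [0.4498 0.1614 0.0145]
top 343 243 [ 0.4411 -0.1476  0.07  ]
top 338 161 [ 0.6401 -0.1431  0.044 ]
scene 246 178 [ 0.4565 -0.1415  0.07  ]
scene 367 217 [0.4482 0.1616 0.0145]
scene 210 231 [ 0.6451 -0.144   0.044 ]
top 391 223 [ 0.4879 -0.2571  0.07  ]
top 388 271 [ 0.3804 -0.2463  0.07  ]
top 281 250 [ 0.4296 -0.0098  0.    ]
top 296 153 [ 0.6417 -0.0401  0.095 ]
```

View pics/c.png

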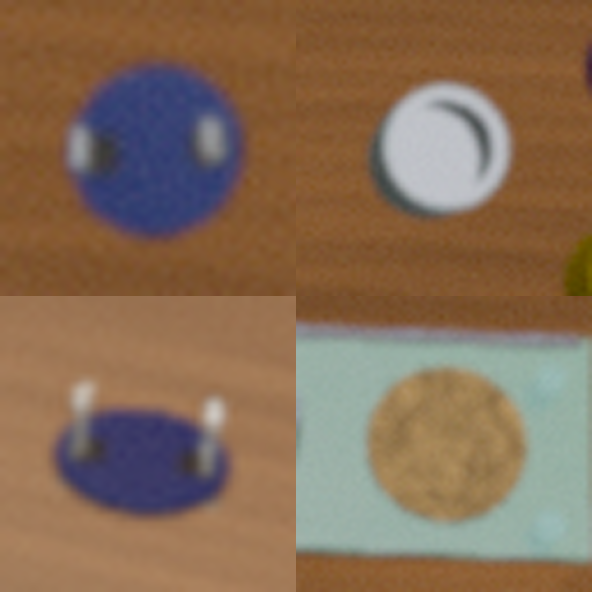

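```bash
cat >> h.py <<'E'
from scipy.spatial.transform import Rotation as Ro
def go(x,y,z,yaw=0.,pose=None):
    "row numbers from measured pose to target TCP; yaw=angle of tool x in world deg, pointing down"
    o=manip.get_obs(); q=o["tool_rot"]; R=Ro.from_quat([q[1],q[2],q[3],q[0]])
    T=Ro.from_euler('z',yaw,degrees=True)*Ro.from_euler('x',180,degrees=True)
    print("cm",(100*R.inv().apply(np.array([x,y,z])-o["eef_pos"])).round(2),"deg",np.degrees((R.inv()*T).as_rotvec()).round(2))
E
python3 - <<'E'
from h import *
l=px2w("top",199.8,240,.036);r=px2w("top",217.4,238.9,.036);print(l,r,(l+r)/2,"earyaw",np.degrees(np.arctan2(-(l-r)[0],(l-r)[1])))
# scene ears: crop (347,196), scale 7.4
l=px2w("scene",347+83/7.4,196+(388-296)/7.4,.036);r=px2w("scene",347+214/7.4,196+(406-296)/7.4,.036);print(l,r,(l+r)/2,np.degrees(np.arctan2(-(r-l)[0],(r-l)[1])))
print(px2w("top",210.1,240.2,.0145),px2w("scene",347+142/7.4,196+(463-296)/7.4,.0145))
print(px2w("top",343.2,243,.07), px2w("top",338.5,161,.044),w2px("scene",[.441,-.148,.07]))
go(.45,-.38,.22,0);go(.449,.161,.16,0)
E
```

```text
[0.44718831 0.17917674 0.036     ] [0.45029331 0.13852185 0.036     ] [0.44874081 0.1588493  0.036     ] earyaw 4.367471372968903
[0.45085735 0.13939537 0.036     ] [0.44781623 0.18011686 0.036     ] [0.44933679 0.15975611 0.036     ] 4.270980507723147
[0.44931983 0.15873745 0.0145    ] [0.45504497 0.16091761 0.0145    ]
[ 0.44115062 -0.148068    0.07      ] [ 0.64007502 -0.14429862  0.044     ] [246.13684088 174.59294531]
cm [ 30.97 -17.37   1.09] deg [-6.00e-02  1.00e-02  1.81e+01]
cm [ 47.68 -68.82   7.15] deg [-6.00e-02  1.00e-02  1.81e+01]
```

Emit:
send_rows(motion=[[5.2, -2.9, 0.2, 0, 0, 2, -1], [10.3, -5.8, 0.4, 0, 0, 4, -1], [15.5, -8.7, 0.5, 0, 0, 6, -1], [20.7, -11.6, 0.7, 0, 0, 8, -1], [25.8, -14.5, 0.9, 0, 0, 10, -1], [31, -17.4, 1.1, 0, 0, 13.8, -1], [33, -23.4, 1.7, 0, 0, 13.8, -1], [35, -29.4, 2.3, 0, 0, 13.8, -1], [37, -35.4, 3, 0, 0, 13.8, -1], [39, -41.4, 3.7, 0, 0, 13.8, -1]], newtons=25)

```text
time: 1.45
eef_pos: [0.4516, -0.1293, 0.1947]
tool_rot: [0.0, 0.999, 0.037, 0.0]
contact_force: [1.6, -0.2, -0.8]
opening: 0.997
finger_force: 0.0
```

Run:
```python
from h import *
o=manip.get_obs();print(o["eef_pos"],o["time"],o["joint_positions"]);go(.449,.159,.1,4.3)
```

```text
[ 0.45161197 -0.12928124  0.19474719] 1.45 [ 0.41843067  0.18808536 -0.25914641  2.03469489  0.06019525  0.92505036
 -1.36851271]
cm [  1.89 -28.77   9.47] deg [ 0.02 -0.04 -0.01]
```

Emit:
send_rows(motion=[[0.4, -5.5, 0.8, 0, 0, 0, -1], [0.8, -11, 2, 0, 0, 0, -1], [1.2, -16.5, 3.5, 0, 0, 0, -1], [1.5, -22, 5.5, 0, 0, 0, -1], [1.8, -26, 7.5, 0, 0, 0, -1], [1.9, -28.5, 9, 0, 0, 0, -1], [1.9, -28.8, 9.5, 0, 0, 0, -1], [1.9, -28.8, 9.5, 0, 0, 0, -1], [1.9, -28.8, 9.5, 0, 0, 0, -1], [1.9, -28.8, 9.5, 0, 0, 0, -1]])

```text
time: 2.7
eef_pos: [0.4497, 0.1563, 0.1003]
tool_rot: [0.0, 0.999, 0.037, 0.001]
contact_force: [-0.3, -0.7, 1.6]
opening: 1.0
finger_force: 0.0
```

Run:
```python
from h import *
o=manip.get_obs();print(o["eef_pos"],o["time"]);go(.449,.159,.017,4.3)
s=viewer.grab_frame("scene");t=viewer.grab_frame("top")
R=lambda im,u,v,w,h:cv2.resize(im[v-h:v+h,u-w:u+w],(400,480),interpolation=cv2.INTER_CUBIC)
cv2.imwrite("pics/d.png",np.hstack([R(s,367,200,50,60),R(s,246,180,25,30)])[...,::-1])
```

```text
[0.44968866 0.15632635 0.10029482] 2.7
cm [-0.06 -0.27  8.33] deg [ 0.02 -0.06 -0.12]
```

View pics/d.png

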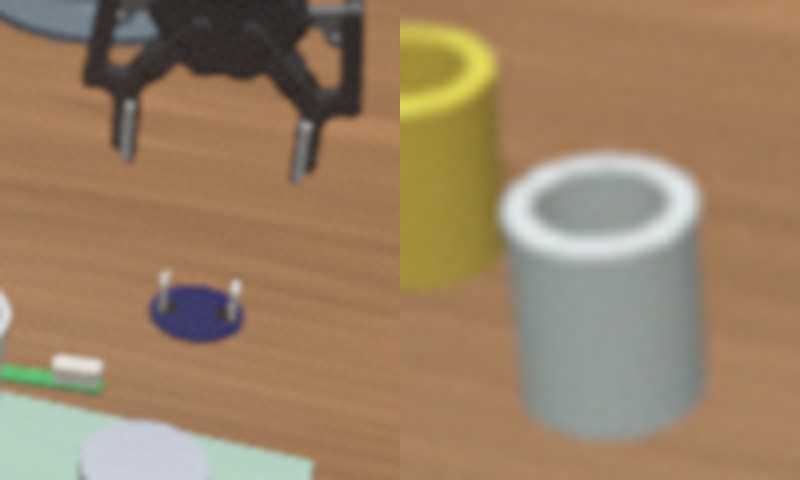

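The fingers straddle the cap (crop centre (197,313)) with the pads in line with the ears. The jar rim at scene pixel (246.2,175.6) agrees with the top view to within 3 mm. I'll go down and pinch.

Emit:
send_rows(motion=[[0, -0.2, 2.5, 0, 0, 0, -1], [0, -0.3, 5, 0, 0, 0, -1], [0, -0.3, 7, 0, 0, 0, -1], [0, -0.3, 8.2, 0, 0, 0, -1], [0, -0.3, 8.3, 0, 0, 0, -1], [0, -0.3, 8.3, 0, 0, 0, 0], [0, -0.3, 8.3, 0, 0, 0, 0.4], [0, -0.3, 8.3, 0, 0, 0, 0.7], [0, -0.3, 8.3, 0, 0, 0, 1], [0, -0.3, 8.3, 0, 0, 0, 1]], newtons=25)

```text
time: 4.05
eef_pos: [0.4497, 0.1605, 0.018]
tool_rot: [0.0, 0.999, 0.037, 0.001]
contact_force: [-0.7, -0.3, 9.2]
opening: 0.344
finger_force: 24.3
```

Run:
```python
from h import *
o=manip.get_obs();print({k:np.round(o[k],4) for k in("time","eef_pos","contact_force","opening","finger_force")})
```

```text
{'time': np.float64(4.05), 'eef_pos': array([0.4497, 0.1605, 0.018 ]), 'contact_force': array([-0.6836, -0.2734,  9.1767]), 'opening': np.float64(0.3443), 'finger_force': np.float64(24.3123)}
```

Emit:
send_rows(motion=[[0, 0, -1, 0, 0, 0, 1], [0, 0, -3.5, 0, 0, 0, 1], [0, 0, -7, 0, 0, 0, 1], [0, 0, -10.5, 0, 0, 0, 1], [0, 0, -12, 0, 0, 0, 1], [0, 2, -12, 0, 0, 0, 1], [0, 6, -12, 0, 0, 0, 1], [0, 11, -12, 0, 0, 0, 1], [0, 16, -12, 0, 0, 0, 1], [0, 19, -12, 0, 0, 0, 1]])

```text
time: 5.3
eef_pos: [0.4624, -0.0319, 0.1362]
tool_rot: [0.0, 0.999, 0.036, -0.001]
contact_force: [1.0, -0.3, -0.5]
opening: 0.338
finger_force: 26.0
```

Run:
```python
from h import *
o=manip.get_obs();print({k:np.round(o[k],4) for k in("time","eef_pos","contact_force","opening","finger_force")})
go(.443,-.148,.12,4.3)
```

```text
{'time': np.float64(5.3), 'eef_pos': array([ 0.4624, -0.0319,  0.1362]), 'contact_force': array([ 0.9942, -0.3076, -0.4732]), 'opening': np.float64(0.3376), 'finger_force': np.float64(26.0371)}
cm [-2.77 11.44  1.63] deg [ 0.03  0.09 -0.18]
```

Emit:
send_rows(motion=[[-0.6, 2.5, 0.2, 0, 0, 0, 1], [-1.3, 5.5, 0.6, 0, 0, 0, 1], [-2, 8.5, 1, 0, 0, 0, 1], [-2.5, 10.5, 1.4, 0, 0, 0, 1], [-2.7, 11.3, 1.6, 0, 0, 0, 1], [-2.8, 11.4, 1.6, 0, 0, 0, 1], [-2.8, 11.4, 1.6, 0, 0, 0, 1], [-2.8, 11.4, 1.6, 0, 0, 0, 1], [-2.8, 11.4, 1.6, 0, 0, 0, 1], [-2.8, 11.4, 1.6, 0, 0, 0, 1]])

```text
time: 6.55
eef_pos: [0.4439, -0.1447, 0.1209]
tool_rot: [0.0, 0.999, 0.038, 0.0]
contact_force: [0.1, -1.5, 0.4]
opening: 0.335
finger_force: 26.0
```

Run:
```python
from h import *
o=manip.get_obs();print({k:np.round(o[k],4) for k in("time","eef_pos","contact_force","opening","finger_force")})
go(.443,-.148,.12,4.3)
s=viewer.grab_frame("scene");t=viewer.grab_frame("top")
R=lambda im,u,v,w,h:cv2.resize(im[v-h:v+h,u-w:u+w],(400,480),interpolation=cv2.INTER_CUBIC)
cv2.imwrite("pics/e.png",np.hstack([R(s,246,175,25,30),R(t,343,240,25,30)])[...,::-1])
e=o["eef_pos"]
print(w2px("scene",[e[0],e[1],e[2]-.017+.0145]),w2px("scene",[e[0],e[1],e[2]-.017+.011]))
```

```text
{'time': np.float64(6.55), 'eef_pos': array([ 0.4439, -0.1447,  0.1209]), 'contact_force': array([ 0.1374, -1.5414,  0.388 ]), 'opening': np.float64(0.3352), 'finger_force': np.float64(26.0372)}
cm [-0.11  0.33  0.09] deg [ 0.01 -0.01  0.02]
[245.58726843 158.11809502] [245.68428941 159.39750927]
```

View pics/e.png

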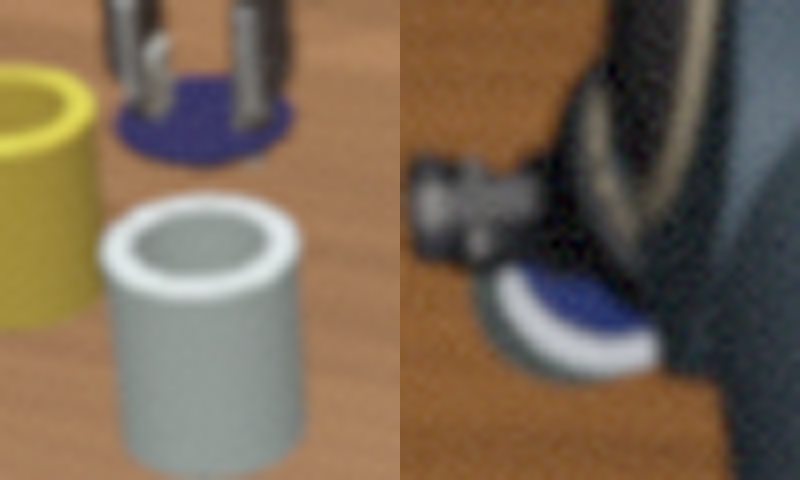

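Run:
```python
from h import *
def ell(n,c,r):
    a=np.linspace(0,2*np.pi,73); P=np.array([w2px(n,[c[0]+r*np.cos(t),c[1]+r*np.sin(t),c[2]]) for t in a]); return P.min(0),P.max(0)
jar=np.array([.443,-.148,.07]);cap=np.array([.4439,-.1447,.1174])
for nm,c,r in(("jar",jar,.03),("captop",cap,.028),("capbot",cap-[0,0,.0035],.028)):
    for n,o,off in(("scene",(221,145),0),("top",(318,210),400)):
        lo,hi=ell(n,c,r);print(nm,n,((lo-o)*8+[off,0]).round(),((hi-o)*8+[off,0]).round())
for n in("scene","top"):
    for c in(jar,cap): print(n,[((w2px(n,c+d)-w2px(n,c))*8).round(1) for d in([.001,0,0],[0,.001,0],[0,0,.001])])
```

```text
jar scene [102. 193.] [295. 289.]
jar top [494. 151.] [708. 365.]
captop scene [104.  65.] [289. 152.]
captop top [512. 131.] [723. 341.]
capbot scene [105.  75.] [290. 163.]
capbot top [511. 133.] [720. 342.]
scene [array([-1.3,  1.5]), array([2.9, 0.5]), array([-0.2, -2.8])]
scene [array([-1.3,  1.5]), array([3. , 0.5]), array([-0.2, -2.9])]
top [array([-0.1, -3.6]), array([-3.6, -0. ]), array([ 0.6, -0.4])]
top [array([-0.1, -3.7]), array([-3.8, -0.1]), array([ 0.6, -0.4])]
```

```bash
cat > fit.py <<'E'
from h import *
from scipy.optimize import least_squares
def fit(pts,c0,r,z):
    "pts: list of (cam,u,v) on circle edge; fit world xy"
    W=np.array([px2w(n,u,v,z)[:2] for n,u,v in pts])
    s=least_squares(lambda c:np.hypot(*(W-c).T)-r,c0,loss="soft_l1",f_scale=.001)
    return s.x, np.std(s.fun)
E
python3 - <<'E'
from fit import *
t=cv2.imread("pics/e.png")[:,400:]  # BGR
b,g,r=[t[...,i].astype(int) for i in range(3)]
navy=(b-r>45)&(b>90); white=(r>165)&(b>165)
def radial(mask,c0,z,R,angs):
    out=[]
    for a in angs:
        p=[c0[0]+0,c0[1]+0,z]; best=None
        for rr in np.arange(.015,.036,.0003):
            u,v=w2px("top",[c0[0]+rr*np.cos(a),c0[1]+rr*np.sin(a),z]); x,y=int((u-318+.5)*8),int((v-210+.5)*8)
            if 0<=x<400 and 0<=y<480 and mask[y,x]: best=(u,v)
        if best: out.append(("top",*best))
    return out
# bottom-left in image = world -x, +y
for nm,m,c0,z,R in(("cap",navy,(.4439,-.1447),.1160,.028),("jar",white,(.443,-.148),.07,.03)):
    P=radial(m,c0,z,R,np.radians(np.arange(130,195,4)))
    print(nm,len(P),fit(P,c0,R,z))
    for q in P[::3]: w=px2w(*q,z)-[*c0,z]; print((1000*w[:2]).round(1),round(1000*np.hypot(*w[:2]),1))
E
```

```text
cap 16 (array([ 0.44814538, -0.14321158]), np.float64(0.0003713204257566986))
[-16.4  19.5] 25.5
[-20.1  15.7] 25.5
[-22.4  10.9] 24.9
[-23.6   5.9] 24.3
[-24.    0.8] 24.0
[-22.5  -4. ] 22.8
jar 17 (array([ 0.4437512 , -0.14786697]), np.float64(0.00015573137662631267))
[-19.1  22.8] 29.7
[-23.4  18.3] 29.7
[-26.4  12.9] 29.4
[-28.2   7. ] 29.1
[-29.1   1. ] 29.1
[-29.   -5.1] 29.4
```

Run:
```python
from fit import *
t=cv2.imread("pics/e.png")[:,:400]
b,g,r=[t[...,i].astype(int) for i in range(3)]
hsv=cv2.cvtColor(t,cv2.COLOR_BGR2HSV)
navy=(b-r>20); white=(b>175)&(r>165)
for nm,m,c0,z,R in(("cap",navy,(.446,-.1437),.1174,.028),("capbot",navy,(.446,-.1437),.1139,.028),("jar",white,(.443,-.148),.07,.03)):
    P=[];A=[]
    for a in np.radians(np.arange(0,360,6)):
        best=None
        for rr in np.arange(.018,.036,.0003):
            u,v=w2px("scene",[c0[0]+rr*np.cos(a),c0[1]+rr*np.sin(a),z]); x,y=int((u-221+.5)*8),int((v-145+.5)*8)
            if m[y,x]: best=("scene",u,v)
        if best: P.append(best);A.append((int(np.degrees(a)+.5),round(1000*np.hypot(*(px2w(*best,z)[:2]-c0)),1)))
    print(nm,fit(P,c0,R,z));print(A[::2])
```

```text
Traceback (most recent call last):
  File "h.py", line 9, in w2px
    K,T=cal(n); q=K@(T[:3,:3].T@(np.array(p)-T[:3,3])); return q[:2]/q[2]
        ~~~^^^
  File "h.py", line 4, in cal
    c=viewer.calibration(n); return np.array(c["K"]),np.array(c["world_from_camera"])
ValueError: time passes only in moves, steps and waits
```

```bash
sed -i 's/^def cal(n):/import functools\n@functools.lru_cache\ndef cal(n):/' h.py
python3 - <<'E'
from fit import *
t=cv2.imread("pics/e.png")[:,:400]
b,g,r=[t[...,i].astype(int) for i in range(3)]
navy=(b-r>20); white=(b>175)&(r>165)
for nm,m,c0,z,R in(("cap",navy,(.446,-.1437),.1174,.028),("capbot",navy,(.446,-.1437),.1139,.028),("jar",white,(.443,-.148),.07,.03)):
    P=[];A=[]
    for a in np.radians(np.arange(0,360,6)):
        best=None
        for rr in np.arange(.018,.036,.0003):
            u,v=w2px("scene",[c0[0]+rr*np.cos(a),c0[1]+rr*np.sin(a),z]); x,y=int((u-221+.5)*8),int((v-145+.5)*8)
            if m[y,x]: best=("scene",u,v)
        if best: P.append(best);A.append((int(np.degrees(a)+.5),round(1000*np.hypot(*(px2w(*best,z)[:2]-c0)),1)))
    print(nm,fit(P,c0,R,z));print(A[::2])
E
```

```text
cap (array([ 0.44565428, -0.14212393]), np.float64(0.0023107699871470445))
[(0, np.float64(26.7)), (12, np.float64(27.3)), (24, np.float64(28.8)), (36, np.float64(28.8)), (48, np.float64(27.9)), (60, np.float64(28.5)), (72, np.float64(26.7)), (84, np.float64(26.7)), (96, np.float64(26.1)), (108, np.float64(25.8)), (120, np.float64(25.2)), (180, np.float64(21.0)), (192, np.float64(22.5)), (204, np.float64(23.1)), (216, np.float64(22.8)), (228, np.float64(19.5)), (294, np.float64(23.4)), (306, np.float64(24.3)), (318, np.float64(24.9)), (330, np.float64(25.5)), (342, np.float64(26.1)), (354, np.float64(26.4))]
capbot (array([ 0.43987532, -0.14560404]), np.float64(0.0033606018809974516))
[(0, np.float64(21.3)), (12, np.float64(21.6)), (24, np.float64(22.2)), (36, np.float64(22.5)), (48, np.float64(21.9)), (60, np.float64(22.2)), (72, np.float64(22.8)), (84, np.float64(22.8)), (96, np.float64(24.0)), (108, np.float64(24.6)), (120, np.float64(25.5)), (132, np.float64(26.4)), (174, np.float64(18.6)), (186, np.float64(27.3)), (198, np.float64(29.1)), (210, np.float64(29.7)), (222, np.float6
[... 325 characters left out ...]
34.5)), (24, np.float64(34.5)), (36, np.float64(34.2)), (48, np.float64(32.7)), (60, np.float64(32.7)), (72, np.float64(31.2)), (84, np.float64(30.3)), (96, np.float64(29.7)), (108, np.float64(29.4)), (120, np.float64(29.4)), (132, np.float64(29.4)), (144, np.float64(29.7)), (156, np.float64(29.4)), (168, np.float64(29.7)), (180, np.float64(30.0)), (192, np.float64(29.7)), (204, np.float64(30.3)), (216, np.float64(30.3)), (228, np.float64(29.7)), (240, np.float64(31.2)), (252, np.float64(30.3)), (264, np.float64(30.3)), (276, np.float64(30.6)), (288, np.float64(30.0)), (300, np.float64(30.6)), (312, np.float64(30.9)), (324, np.float64(31.5)), (336, np.float64(32.7)), (348, np.float64(33.6))]
```

Emit:
send_rows(motion=[[-0.26, 0.42, 0.2, 0, 0, 0, 1], [-0.26, 0.42, 0.8, 0, 0, 0, 1], [-0.26, 0.42, 1.6, 0, 0, 0, 1], [-0.26, 0.42, 2.2, 0, 0, 0, 1], [-0.26, 0.42, 2.5, 0, 0, 0, 1], [-0.26, 0.42, 2.6, 0, 0, 0, 1], [-0.26, 0.42, 2.6, 0, 0, 0, 1], [-0.26, 0.42, 2.6, 0, 0, 0, 1], [-0.26, 0.42, 2.6, 0, 0, 0, 1], [-0.26, 0.42, 2.6, 0, 0, 0, 1]])

```text
time: 7.9
eef_pos: [0.4416, -0.1493, 0.0949]
tool_rot: [0.0, 0.999, 0.037, 0.0]
contact_force: [-0.6, 0.5, 0.1]
opening: 0.335
finger_force: 26.0
```

Run:
```python
from h import *
o=manip.get_obs();print({k:np.round(o[k],4) for k in("time","eef_pos","contact_force","opening","finger_force")})
s=viewer.grab_frame("scene");t=viewer.grab_frame("top")
R=lambda im,u,v,w,h:cv2.resize(im[v-h:v+h,u-w:u+w],(400,480),interpolation=cv2.INTER_CUBIC)
cv2.imwrite("pics/f.png",np.hstack([R(s,246,175,25,30),R(t,343,240,25,30)])[...,::-1])
def ell(n,c,r,o,off):
    a=np.linspace(0,2*np.pi,73); P=np.array([w2px(n,[c[0]+r*np.cos(t),c[1]+r*np.sin(t),c[2]]) for t in a])
    P=(P-o+.5)*8+[off,0];return P.min(0).round(),P.max(0).round()
z=o["eef_pos"][2]-.018
for nm,zz,r in(("jar",.07,.03),("captop",z+.0145,.028),("capbot",z+.011,.028)):
    for n,oo,off in(("scene",(221,145),0),("top",(318,210),400)): print(nm,n,*ell(n,[.4435,-.148,zz],r,oo,off))
```

```text
{'time': np.float64(7.9), 'eef_pos': array([ 0.4416, -0.1493,  0.0949]), 'contact_force': array([-0.6126,  0.4564,  0.1262]), 'opening': np.float64(0.335), 'finger_force': np.float64(26.0371)}
jar scene [105. 197.] [298. 294.]
jar top [498. 153.] [712. 367.]
captop scene [106. 141.] [288. 230.]
captop top [516. 150.] [720. 354.]
capbot scene [107. 151.] [289. 240.]
capbot top [514. 152.] [717. 355.]
```

View pics/f.png

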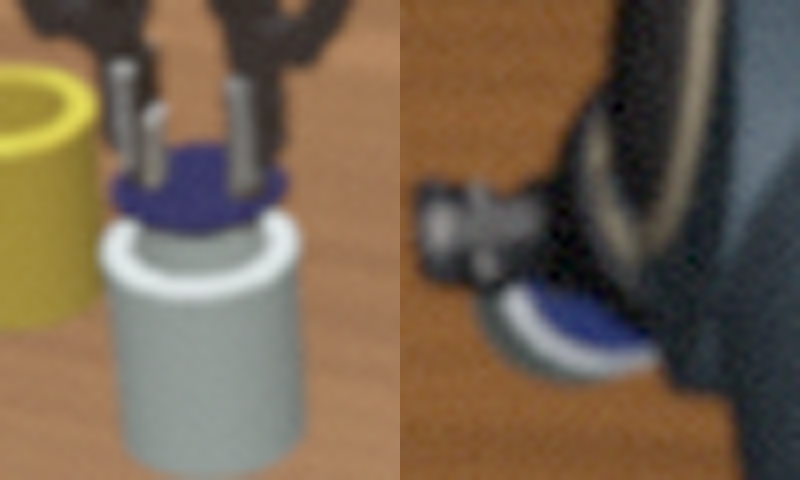

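In both views the cap matches where a cap coaxial with the jar would appear, to about 1 mm (disc 108–288, rim 102–300 in the scene crop). I'll lower it.

Emit:
send_rows(motion=[[0, 0, 0.3, 0, 0, 0, 1], [0, 0, 0.6, 0, 0, 0, 1], [0, 0, 0.9, 0, 0, 0, 1], [0, 0, 1.2, 0, 0, 0, 1], [0, 0, 1.4, 0, 0, 0, 1], [0, 0, 1.6, 0, 0, 0, 1], [0, 0, 1.7, 0, 0, 0, 1], [0, 0, 1.75, 0, 0, 0, 1], [0, 0, 1.75, 0, 0, 0, 1], [0, 0, 1.75, 0, 0, 0, 1]])

```text
time: 9.25
eef_pos: [0.4416, -0.1493, 0.0774]
tool_rot: [0.0, 0.999, 0.037, 0.0]
contact_force: [-0.8, -0.3, -0.8]
opening: 0.33
finger_force: 26.0
```

Run:
```python
from h import *
o=manip.get_obs();print({k:np.round(o[k],4) for k in("time","eef_pos","contact_force","moment","opening","finger_force")})
s=viewer.grab_frame("scene")
cv2.imwrite("pics/g.png",cv2.resize(s[145:205,221:271],(400,480),interpolation=cv2.INTER_CUBIC)[...,::-1])
```

```text
{'time': np.float64(9.25), 'eef_pos': array([ 0.4416, -0.1493,  0.0774]), 'contact_force': array([-0.7653, -0.3462, -0.7879]), 'moment': array([ 0.0394, -0.0051,  0.0104]), 'opening': np.float64(0.3299), 'finger_force': np.float64(26.0238)}
```

View pics/g.png

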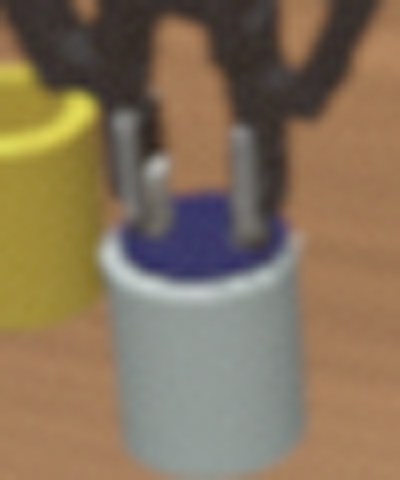

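The cap has gone into the mouth without contact, its disc now at the rim. I'll lower it in small steps until it touches.

Emit:
send_rows(motion=[[0, 0, 0.03, 0, 0, 0, 1], [0, 0, 0.06, 0, 0, 0, 1], [0, 0, 0.09, 0, 0, 0, 1], [0, 0, 0.12, 0, 0, 0, 1], [0, 0, 0.12, 0, 0, 0, 1], [0, 0, 0.12, 0, 0, 0, 1], [0, 0, 0.12, 0, 0, 0, 1], [0, 0, 0.12, 0, 0, 0, 1], [0, 0, 0.12, 0, 0, 0, 1], [0, 0, 0.12, 0, 0, 0, 1]])

```text
time: 10.55
eef_pos: [0.4417, -0.1493, 0.0771]
tool_rot: [0.0, 0.999, 0.037, 0.0]
contact_force: [-3.6, 1.0, 10.4]
opening: 0.333
finger_force: 28.3
```

Emit:
send_rows(motion=[[0, 0, 0.12, 0, 0, 0, 0.2], [0, 0, 0.12, 0, 0, 0, -0.2], [0, 0, 0.12, 0, 0, 0, -0.6], [0, 0, 0.12, 0, 0, 0, -1], [0, 0, 0.12, 0, 0, 0, -1], [0, 0, 0.12, 0, 0, 0, -1], [0, 0, -1, 0, 0, 0, -1], [0, 0, -3, 0, 0, 0, -1], [0, 0, -4, 0, 0, 0, -1], [0, 0, -4, 0, 0, 0, -1]])

```text
time: 11.8
eef_pos: [0.4421, -0.1495, 0.117]
tool_rot: [0.0, 0.999, 0.037, 0.001]
contact_force: [0.5, 0.0, -0.1]
opening: 1.003
finger_force: 0.0
```

Run:
```python
from h import *
o=manip.get_obs();print({k:np.round(o[k],4) for k in("time","eef_pos","contact_force","opening","finger_force")})
go(.4435,-.1485,.030,4.3)
s=viewer.grab_frame("scene")
cv2.imwrite("pics/i.png",cv2.resize(s[130:205,215:277],(496,600),interpolation=cv2.INTER_CUBIC)[...,::-1])
```

```text
{'time': np.float64(11.8), 'eef_pos': array([ 0.4421, -0.1495,  0.117 ]), 'contact_force': array([ 0.5024,  0.0179, -0.0812]), 'opening': np.float64(1.0026), 'finger_force': np.float64(0.0)}
cm [ 0.13 -0.1   8.7 ] deg [ 0.06 -0.12 -0.01]
```

View pics/i.png

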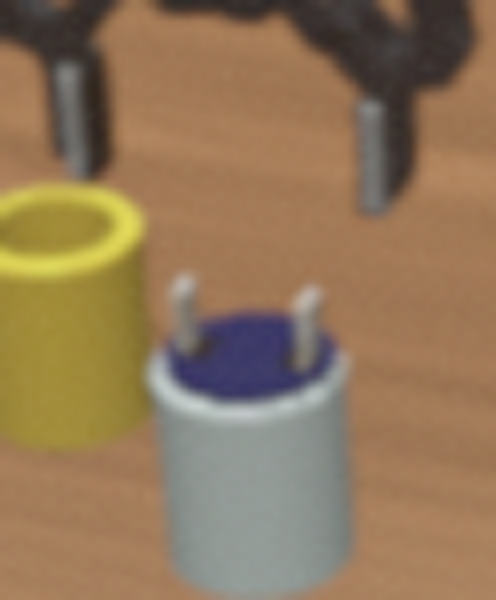

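The cap is seated level on the rim, with the ears sprung apart (crop (183,290) and (308,300)). Next I'll take the jar by its body.

Emit:
send_rows(motion=[[0.1, -0.1, 1, 0, 0, 0, -1], [0.1, -0.1, 3, 0, 0, 0, -1], [0.1, -0.1, 5, 0, 0, 0, -1], [0.1, -0.1, 7, 0, 0, 0, -1], [0.1, -0.1, 8.3, 0, 0, 0, -1], [0.1, -0.1, 8.7, 0, 0, 0, -0.9], [0.1, -0.1, 8.7, 0, 0, 0, -0.6], [0.1, -0.1, 8.7, 0, 0, 0, -0.3], [0.1, -0.1, 8.7, 0, 0, 0, 0.2], [0.1, -0.1, 8.7, 0, 0, 0, 0.2]], newtons=45)

```text
time: 13.1
eef_pos: [0.443, -0.1486, 0.0298]
tool_rot: [0.0, 0.999, 0.037, 0.001]
contact_force: [-0.9, -1.6, 6.8]
opening: 0.699
finger_force: 49.8
```

Emit:
send_rows(motion=[[0, 0, -0.5, 0, 0, 0, 1], [0, 0, -2, 0, 0, 0, 1], [0, 0, -4, 0, 0, 0, 1], [0, 0, -6, 0, 0, 0, 1], [0, 0, -7.5, 0, 0, 0, 1], [1, 0, -8, 0, 0, 0, 1], [3, 0.1, -8, 0, 0, 0, 1], [6, 0.3, -8, 0, 0, 0, 1], [9, 0.5, -8, 0, 0, 0, 1], [12, 0.7, -8, 0, 0, 0, 1]])

```text
time: 14.35
eef_pos: [0.5638, -0.1459, 0.1084]
tool_rot: [-0.0, 0.999, 0.038, -0.0]
contact_force: [0.2, 0.5, -4.6]
opening: 0.697
finger_force: 49.6
```

Run:
```python
from h import *
o=manip.get_obs();print({k:np.round(o[k],4) for k in("time","eef_pos","contact_force","opening","finger_force")})
go(.641,-.144,.100,4.3)
```

```text
{'time': np.float64(14.35), 'eef_pos': array([ 0.5638, -0.1459,  0.1084]), 'contact_force': array([ 0.1933,  0.4847, -4.6128]), 'opening': np.float64(0.6972), 'finger_force': np.float64(49.6391)}
cm [7.72 0.39 0.83] deg [-0.03  0.05  0.  ]
```

Emit:
send_rows(motion=[[2.5, 0.1, 0, 0, 0, 0, 1], [5, 0.2, 0, 0, 0, 0, 1], [6.8, 0.3, 0, 0, 0, 0, 1], [7.6, 0.4, 0.2, 0, 0, 0, 1], [7.7, 0.4, 0.8, 0, 0, 0, 1], [7.7, 0.4, 1.5, 0, 0, 0, 1], [7.7, 0.4, 2, 0, 0, 0, 1], [7.7, 0.4, 2.2, 0, 0, 0, 1], [7.7, 0.4, 2.2, 0, 0, 0, 1], [7.7, 0.4, 2.2, 0, 0, 0, 1]])

```text
time: 15.6
eef_pos: [0.6399, -0.1445, 0.0874]
tool_rot: [0.0, 0.999, 0.037, 0.0]
contact_force: [0.7, 0.2, -3.1]
opening: 0.698
finger_force: 49.7
```

Run:
```python
from h import *
o=manip.get_obs();print({k:np.round(o[k],4) for k in("time","eef_pos","contact_force","opening","finger_force")})
go(.641,-.144,.0738,4.3)
s=viewer.grab_frame("scene");t=viewer.grab_frame("top")
cv2.imwrite("pics/j.png",np.hstack([cv2.resize(s[190:260,175:245],(400,400),interpolation=cv2.INTER_CUBIC),cv2.resize(t[125:195,303:373],(400,400),interpolation=cv2.INTER_CUBIC)])[...,::-1])
```

```text
{'time': np.float64(15.6), 'eef_pos': array([ 0.6399, -0.1445,  0.0874]), 'contact_force': array([ 0.6714,  0.1595, -3.131 ]), 'opening': np.float64(0.698), 'finger_force': np.float64(49.6629)}
cm [ 0.12 -0.04  1.36] deg [ 0.01 -0.03 -0.01]
```

View pics/j.png

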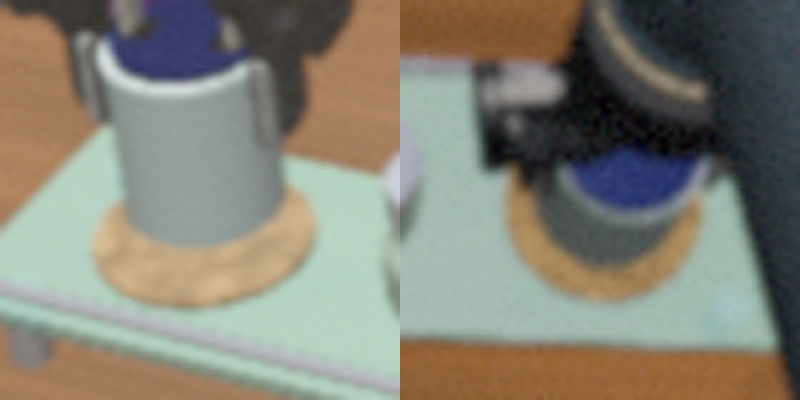

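The jar is over the middle of the coaster, about 13 mm up (jar foot at scene crop (205,245), coaster centre (205,245), allowing for height). I'll lower it gently.

Emit:
send_rows(motion=[[0.1, 0, 0.3, 0, 0, 0, 1], [0.1, 0, 0.6, 0, 0, 0, 1], [0.1, 0, 0.8, 0, 0, 0, 1], [0.1, 0, 1, 0, 0, 0, 1], [0.1, 0, 1.1, 0, 0, 0, 1], [0.1, 0, 1.17, 0, 0, 0, 1], [0.1, 0, 1.23, 0, 0, 0, 1], [0.1, 0, 1.28, 0, 0, 0, 1], [0.1, 0, 1.32, 0, 0, 0, 1], [0.1, 0, 1.32, 0, 0, 0, 1]])

```text
time: 16.95
eef_pos: [0.6408, -0.1444, 0.074]
tool_rot: [0.0, 0.999, 0.037, 0.0]
contact_force: [-0.1, -0.7, -3.8]
opening: 0.695
finger_force: 49.7
```

Emit:
send_rows(motion=[[0, 0, 0.02, 0, 0, 0, 1], [0, 0, 0.04, 0, 0, 0, 1], [0, 0, 0.06, 0, 0, 0, 1], [0, 0, 0.08, 0, 0, 0, 1], [0, 0, 0.1, 0, 0, 0, 1], [0, 0, 0.1, 0, 0, 0, 1], [0, 0, 0.1, 0, 0, 0, 1], [0, 0, 0.1, 0, 0, 0, 1], [0, 0, 0.1, 0, 0, 0, 1], [0, 0, 0.1, 0, 0, 0, 1]])

```text
time: 18.2
eef_pos: [0.6408, -0.1444, 0.0739]
tool_rot: [0.0, 0.999, 0.037, 0.0]
contact_force: [-3.8, -0.1, 5.6]
opening: 0.7
finger_force: 50.5
```

It's standing on the coaster. I'll release it and rise.

Emit:
send_rows(motion=[[0, 0, 0.05, 0, 0, 0, 0.2], [0, 0, 0.05, 0, 0, 0, -0.4], [0, 0, 0.05, 0, 0, 0, -0.7], [0, 0, 0.05, 0, 0, 0, -1], [0, 0, 0, 0, 0, 0, -1], [0, 0, 0, 0, 0, 0, -1], [0, 0, -1.5, 0, 0, 0, -1], [0, 0, -4, 0, 0, 0, -1], [0, 0, -8, 0, 0, 0, -1], [0, 0, -12, 0, 0, 0, -1]])

```text
time: 19.45
eef_pos: [0.6408, -0.1443, 0.1952]
tool_rot: [0.0, 0.999, 0.037, 0.001]
contact_force: [0.8, -0.1, -0.1]
opening: 0.999
finger_force: 0.0
```

Emit:
send_rows(motion=[[-2, 0, -3, 0, 0, 0, -1], [-6, 0, -4, 0, 0, 0, -1], [-10, 0, -4, 0, 0, 0, -1], [-14, 0, -4, 0, 0, 0, -1], [-16, 0, -4, 0, 0, 0, -1], [-16, 0, -4, 0, 0, 0, -1], [-16, 0, -4, 0, 0, 0, -1], [-16, 0, -4, 0, 0, 0, -1], [-16, 0, -4, 0, 0, 0, -1], [-16, 0, -4, 0, 0, 0, -1]])

```text
time: 20.7
eef_pos: [0.4814, -0.1562, 0.2327]
tool_rot: [-0.0, 0.999, 0.038, -0.0]
contact_force: [0.4, 0.3, 0.5]
opening: 0.998
finger_force: 0.0
```

Run:
```python
from h import *
s=viewer.grab_frame("scene");t=viewer.grab_frame("top")
cv2.imwrite("pics/k.png",np.hstack([cv2.resize(s[150:270,160:280],(400,400),interpolation=cv2.INTER_CUBIC),cv2.resize(t[115:215,290:390],(400,400),interpolation=cv2.INTER_CUBIC)])[...,::-1])
```

```text
(no output)
```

View pics/k.png

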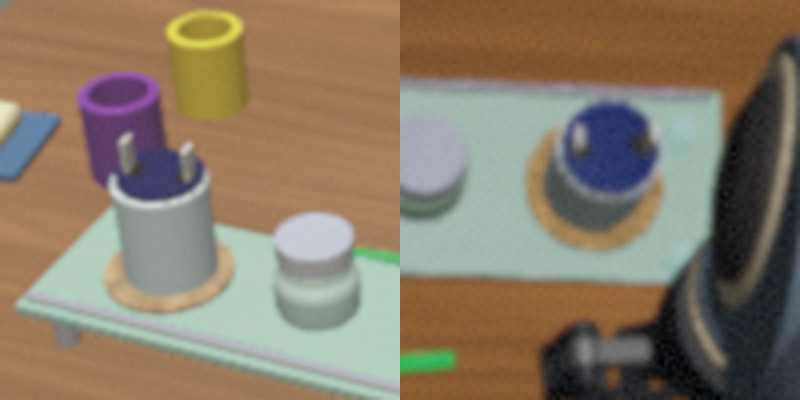

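The capped jar stands upright and wholly on the coaster (scene crop (168,265)), with the neighbouring things undisturbed and the arm clear.

```bash
python3 -c "
from plant import sign_off
print(sign_off())"
```

```text
the job is handed in; nothing more can be done
None
```

The cap is clipped onto the frosted jar and the jar stands upright and wholly on the cork coaster; the job was handed in at about 21 s, with the arm clear and nothing around the coaster disturbed in the last pictures.

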